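# Dock the vial tray and bolt it in

### The arm

A 6-joint arm with a two-finger parallel gripper is mounted at the origin on a cart in front of the work surface, level with it; the furniture and walls round the work are solid. World frame = base frame: x ahead of the robot, y to its left, z up, the work surface at z = 0. Lengths are in m, angles in rad, forces in N, time in s.
With the tool pointing down it reaches from about 0.25 to 0.725 m from the base axis. Payload 9.7 kg.
Tool frame: the origin (TCP) lies on the front face of the gripper's body, between the roots of the fingers; the fingertips stand 73 mm ahead of it and the grasp point (between the pads) lies 54 mm ahead of it (finger_overhang is the distance from the TCP to the fingertips, in m); z points along the fingers, y is the line along which they close (so a half turn about z gives the same grasp; the last joint's range is limited). The gripper opens to 85 mm and grips with 20 to 120 N. Pads are 22 mm wide; open, the fingers measure 114 mm over their backs; the gripper's body (76 mm by 85 mm) begins 54 mm behind the grasp point. The pads swing forward as they close: fully open they stand 13 mm farther back than shut.
Start: joints at [1.222, 0.087, 0.176, 1.66, 0, 1.571], TCP at [0.188, 0.517, 0.304] pointing down, gripper open.
Joint ranges: [-3.13, 3.13], [-0.85, 1.81], [-1.15, 1.24], [-2.2, 2.28], [-1.44, 1.52], [-3.14, 3.14]. Speed limits (rad/s): [2.22, 2.22, 2.57, 3.14, 3.14, 3.14].

### API

Orientations are given as a unit quaternion [w, x, y, z].
In Python, from station import get_obs, read_camera, camera_info, job_done, finger_overhang gives the robot as it stands.
- The arm moves only by the tool jog_arm, never from a script. Its argument "motion" is a list that holds one entry, the list of rows, each a list of 7 numbers: the closure, from -1 (fully open) to 1 (shut), then the shift along the tool's x, y, z in m, then the turn, a rotation vector about the tool's x, y, z in degrees. A call has exactly 8 rows; each row shifts and turns the commanded pose from where the row before left it, along the tool's axes as they then stand; what a row does not reach is not made up. A row lasts 1/8 s, in which the tool goes at most 62.5 mm and 10.7 degrees, less where a joint would pass 70% of its speed; a pose out of reach is approached as far as the arm can. A call with a gripper value outside its range is refused whole. The fingers move at their own pace and stop on an object; "squeeze" is the grip in N (left out, the last holds). Time passes only in rows, so rows that do not move let the fingers close, or fill a call up. It gives the time, the measured TCP pose, the force, the opening and the grip force at its end, in the units of the state.
- get_obs(): the state, without advancing time (a new reading comes with each control period).
- read_camera(name): name is "scene" or "top" or "wrist"; returns the picture (400x640x3 uint8, red, green, blue); there is no depth.
- camera_info(name): a dict with "camera_matrix" (3x3 intrinsics, pixels), "camera_from_world" (4x4, takes a point from world to camera coordinates). Camera axes: x right, y down, z forward; pixel columns grow to the right and rows downward; lengths in m; the calibration is good to about 2 mm. A picture is of the moment at which its call begins: read the wrist's pose just before it. camera_info takes no time and is no camera call; for the wrist camera it gives the pose at the moment of the call.
- job_done(): hands the job in; it is judged then, once.
The state is a dict: "time_s": time; "joint_pos": joint angles; "joint_velocities": joint speeds; "joint_efforts": joint torques, N m; "ee_pos": TCP position; "tool_rot": TCP orientation; "force": force on the tool from outside, world axes, zero at the start; "torque": the same for the moment, N m; "finger_gap": opening from 0.0 (shut) to 1.0 (fully open); "gripper_force": force on a finger pad.
Only numpy, scipy, OpenCV 4.12 (cv2) and the standard library are available. Lean on these libraries where they do the work, as an engineer would, in place of code of your own. Each camera call takes 0.05 s, during which the arm holds its last target. There are 200 camera calls.

### The job

The tray of vials stands half out of its docking cradle. Without gripping or lifting anything, push the tray fully home against the back stop with the fingertips; then hold the sprung catch bar down with one fingertip and, keeping it down, push the bolt by its knob with the other fingertip all the way across the front of the tray, and let the catch spring back up so that the bolt is locked. Keep the vials standing in the tray and leave the other things on the bench where they are.

Things in the scene. Friction and masses are not known exactly. Their poses are not given: they have to be found in the camera images.
- dock: docking cradle fixed to the worktop: aluminium floor 5 mm thick, grey side guides and back stop 27 mm high. Origin: on the worktop, below the middle of the docked tray's front edge; x into the cradle (the way the tray is pushed), y left, z up. Guides 73 mm apart from x = 0; back stop's face at x = 112 mm; the floor reaches forward to x = -78 mm. The lock stands at its front right (y below -38 mm).
- tray_front (a point): middle of the top edge of the tray's front wall. Low open tray 110 mm long (along the push), 68 wide, 24 high, walls 2-3 mm, rim 29 mm above the worktop, three vials loose in it, about 0.3 kg; slides easily (1 to 3 N). It starts 20 to 45 mm out, in line with the guides; home, this point is at x = 0 to 2 mm of the cradle. The bolt cannot pass if the tray is over 4 mm short of home.
- bolt_knob (a point): centre of the top of the bolt's upright black round knob, 16 mm across, reaching from 32 to 60 mm above the worktop, on a thin stem. The bolt runs along the cradle's y at x = -10 mm, 50 mm behind the catch bar (centre to centre). Two straps over it, at y = -42 and -142 mm, are 32 mm high; nothing else between knob and catch bar is higher.
- bolt (a joint): travel of the steel bolt (m) along the cradle's +y (left, across the tray's front): 0 withdrawn, 0.036 fully across, at its end stop. It stays where it is left (friction about 1.5 N). It has teeth 12 mm apart: with the catch up it has only about 2 mm of play, so the catch must stay down all the way; mass about 1 kg.
- catch_top (a point): centre of the flat top of the catch bar: a ribbed steel bar 100 mm long, along the cradle's y at x = -60 mm, parallel to the bolt; 26 mm wide, 6 mm thick, top 50 mm above the worktop when up, over a grey housing 32 mm high. It sinks level wherever it is pressed, so a fingertip can slide along it.
- catch (a joint): how far the catch bar is pressed down (m): 0 up, 0.012 bottom stop. It frees the bolt when pressed at least 0.006. Its spring pushes up with about 3 N at the top and 6.5 N at the bottom. It springs up by itself when let go and locks the bolt if this is at either end.
- vial_0: brown screw-cap vial with black cap in the tray, 23 mm across, 54 mm tall; origin at the centre of its underside, z up. Must stay standing in the tray and is not to be lifted.
- vial_1: clear vial with white cap in the tray, 23 mm across, 54 mm tall; origin at the centre of its underside, z up. Must stay standing in the tray and is not to be lifted.
- vial_3: clear vial with black cap in the tray, 23 mm across, 54 mm tall; origin at the centre of its underside, z up. Must stay standing in the tray and is not to be lifted.
- timer: small white bench timer, 62 x 62 x 18 mm, left of the cradle; origin at the centre of its underside. Leave alone.
- petri_0: glass petri dish with lid, 89 mm across, 16 mm high, left of the cradle; origin at the centre of its underside. Leave alone.
- reagent_0: brown dropper bottle, 38 mm across, 118 mm tall, left of the cradle's back end; origin at the centre of its underside. Leave alone.
- cotton_wad: white cotton wad, 62 x 64 x 45 mm, behind the bolt, right of the tray; origin at the centre of its underside. Leave alone.
Not all that is in view belongs to the job. Of the things like the part that bears tray_front, leave any that is orange or purple; of the rest the larger one is meant.

How it is judged:
On the way, in this order (a step that is already met when the one before it is completed fails the run):
1. the tray is pushed home while the bolt is still withdrawn (x of tray_front in the frame of dock between -0.0055 and 0.006 m and value of joint bolt below 0.003 m), for 0.1 s.
2. part way across, a finger holds the catch down while a finger pushes the bolt (value of joint bolt between 0.006 and 0.033 m and value of joint catch above 0.005 m and contact force between the fingers and catch above 0.5 N and contact force between the fingers and bolt above 0.3 N), for 0.04 s.
At the end, for the whole second after the job is handed in: the tray is home (front edge within 5.5 mm of its docked line) and flat on the cradle's floor, the bolt is at least 33.5 mm across, the catch has sprung back up (within 2 mm), and all three vials stand upright in the tray (x of tray_front in the frame of dock between -0.0055 and 0.006 m and value of joint bolt above 0.0335 m and value of joint catch below 0.002 m and angle between each of vial_0, vial_1, vial_3's own z axis and vertical below 0.25 rad and horizontal distance between each of vial_0, vial_1, vial_3 and tray_front below 0.11 m and z of tray_front in the frame of dock below 0.032 m); the robot touches nothing.
It fails at once if the catch is let up while the bolt is part way across (value of joint bolt between 0.007 and 0.03 m and value of joint catch below 0.003 m).
It fails at once if the tray is lifted (rim more than 8 mm above where it slides) (height (world z) of tray_front above 0.037 m).
It fails at once if a vial is lifted or knocked over (height (world z) of any of vial_0, vial_1, vial_3 above 0.02 m or angle between any of vial_0, vial_1, vial_3's own z axis and vertical above 0.6 rad).
It fails at once if another thing on the bench is shifted by more than 20 mm (distance of any of timer, petri_0, reagent_0, cotton_wad from where it was at the start of the episode above 0.02 m).
It also fails if it takes over 72 s, if anything falls off the work surface, if the arm or the gripper's body presses on something with over 40 N, if the wrist force passes 120 N, or if a joint passes its speed limit or range.

## Working session

There is one attempt and no reset: what is moved stays moved. The work goes in short steps, Python scripts to look and compute and a tool call to move; the robot and the scene stay as the last step left them, time stands still between calls to the robot, and variables do not carry over. Pictures are saved under pics/ and viewed, at most 10 in all, crops included, and the job is handed in when it is done.

Besides the shell and the picture viewer there is one more tool, called after ">>>" as name([rows], argument=value, ...), one row to a line, values as JSON. jog_arm: Moves the arm, as the interface text tells. Its arguments: {"type":"object","properties":{"motion":{"type":"array"},"squeeze":{"type":"number"}},"required":["motion"]}

```bash
mkdir -p pics; ls; python3 - <<'E'
from station import *
import cv2,numpy as np
o=get_obs();print({k:np.round(v,3).tolist() for k,v in o.items()},finger_overhang() if callable(finger_overhang) else finger_overhang)
for n in["scene","top","wrist"]:
    c=camera_info(n);print(n,np.round(c["camera_matrix"],1).tolist(),np.round(c["camera_from_world"],3).tolist())
    cv2.imwrite(f"pics/{n}0.png",read_camera(n)[:,:,::-1])
E
```

```text
pics
{'time_s': 0.0, 'joint_pos': [1.222, 0.087, 0.175, 1.66, 0.0, 1.571], 'joint_velocities': [0.001, -0.001, 0.001, -0.0, 0.0, 0.0], 'joint_efforts': [-0.003, -52.039, 46.48, 0.016, -0.0, 0.0], 'ee_pos': [0.188, 0.517, 0.303], 'tool_rot': [-0.0, 0.174, 0.985, -0.001], 'force': [-0.224, -0.62, 0.449], 'torque': [0.047, 0.014, 0.027], 'gripper_force': 0.0, 'finger_gap': 1.003} 0.0726
scene [[505.3, 0.0, 314.4], [0.0, 505.3, 188.6], [0.0, 0.0, 1.0]] [[-0.526, -0.85, -0.016, 0.157], [-0.456, 0.298, -0.839, 0.352], [0.718, -0.434, -0.544, 0.505], [0.0, 0.0, 0.0, 1.0]]
top [[380.6, 0.0, 325.7], [0.0, 380.6, 205.8], [0.0, 0.0, 1.0]] [[0.024, -1.0, -0.006, -0.139], [-0.997, -0.023, -0.075, 0.515], [0.075, 0.008, -0.997, 0.886], [0.0, 0.0, 0.0, 1.0]]
wrist [[281.1, 0.0, 316.5], [0.0, 281.1, 194.7], [0.0, 0.0, 1.0]] [[0.342, 0.94, -0.001, -0.55], [0.906, -0.329, 0.265, -0.035], [0.249, -0.091, -0.964, 0.379], [0.0, 0.0, 0.0, 1.0]]
```

View pics/top0.png

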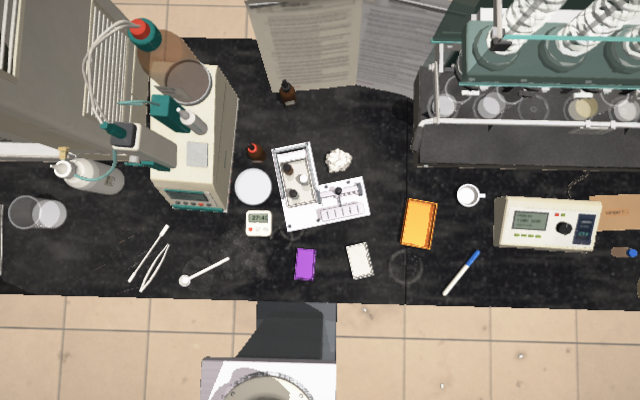

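View pics/scene0.png

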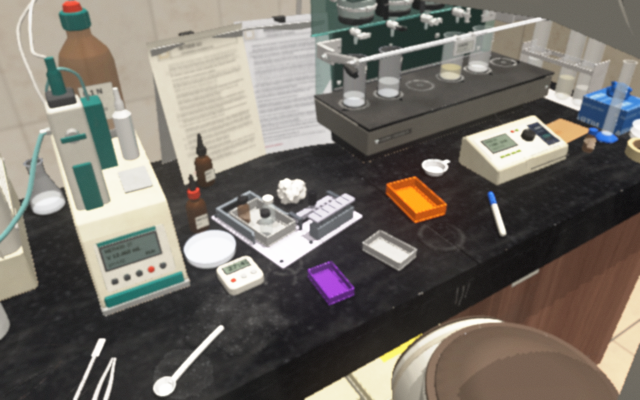

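The top view shows the dock at about (275–370, 140–230), with the tray pushed into the up-image direction and the lock at its right (knob near (338,190)). The arm clears the view. I'll enlarge both crops.

```bash
python3 - <<'E'
import cv2,numpy as np
t=cv2.imread("pics/top0.png")[130:240,260:380];s=cv2.imread("pics/scene0.png")[170:270,205:370]
a=cv2.resize(t,None,fx=5,fy=5,interpolation=cv2.INTER_CUBIC)
b=cv2.resize(s,None,fx=4.8,fy=4.8,interpolation=cv2.INTER_CUBIC)
cv2.imwrite("pics/topc.png",a);cv2.imwrite("pics/scenec.png",b)
E
```

```text
(no output)
```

View pics/topc.png

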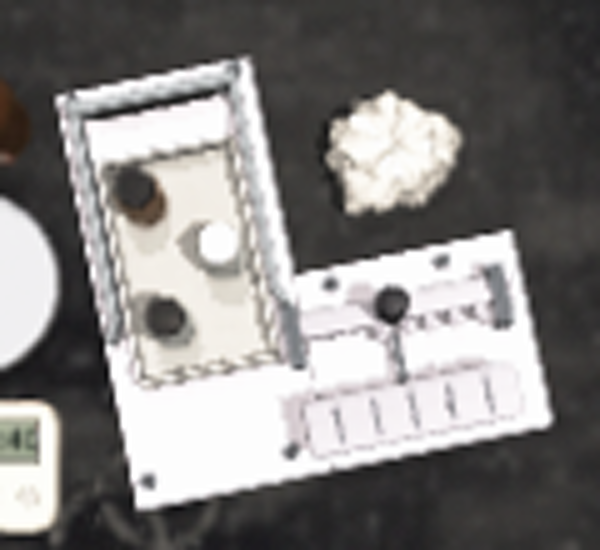

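View pics/scenec.png

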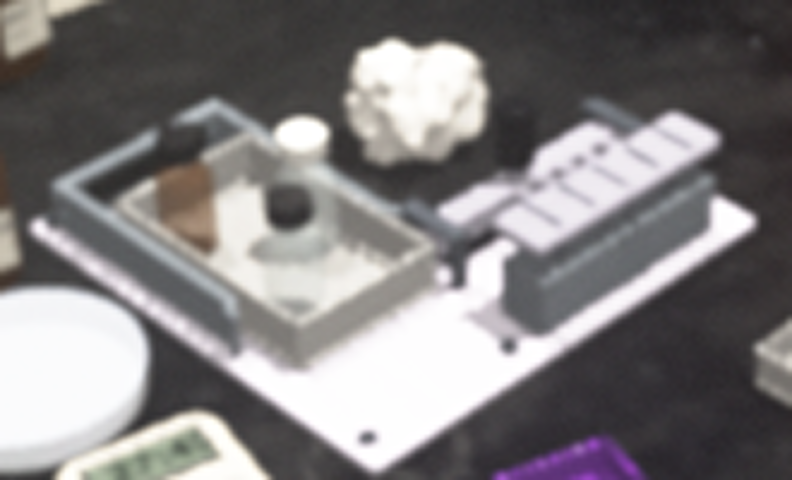

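The top crop shows the tray's front rim from about (147,385) to (277,355), the knob at (393,304) and the catch bar centred near (413,410). The scene crop shows the tray's front corners at (303,320) and (432,243), and the catch bar's corners. Next I'll triangulate these.

```bash
cat >h.py <<'E'
from station import *
import numpy as np,cv2
def ray(info,uv):
    K=np.array(info["camera_matrix"]);T=np.array(info["camera_from_world"])
    d=T[:3,:3].T@np.linalg.inv(K)@[uv[0],uv[1],1]; return -T[:3,:3].T@T[:3,3],d/np.linalg.norm(d)
def onz(info,uv,z):
    o,d=ray(info,uv);return o+d*(z-o[2])/d[2]
def tri(i1,u1,i2,u2):
    A=np.zeros((3,3));b=np.zeros(3);R=[ray(i1,u1),ray(i2,u2)]
    for o,d in R:
        P=np.eye(3)-np.outer(d,d);A+=P;b+=P@o
    x=np.linalg.solve(A,b);return x,[np.linalg.norm(np.cross(x-o,d)) for o,d in R]
def proj(info,p):
    q=np.array(info["camera_from_world"])@np.r_[p,1];u=np.array(info["camera_matrix"])@q[:3];return u[:2]/u[2]
E
python3 - <<'E'
from h import *
t=camera_info("top");s=camera_info("scene")
T=lambda u,v:(260+u/5-.4,130+v/5-.4); S=lambda u,v:(205+u/4.8-.4,170+v/4.8-.4)
np.set_printoptions(precision=4,suppress=True)
for n,a,b in[("trayFL",(147,385),(303,320)),("trayFR",(277,355),(432,243)),("catchLF",(312,460),(545,250)),("catchLB",(302,402),(500,208)),("catchRB",(515,362),(678,112)),("catchRF",(525,410),(720,137)),("knob",(393,302),(516,108)),("floorFL",(137,508),(377,470)),("floorFR",(552,427),(755,222))]:
    x,e=tri(t,T(*a),s,S(*b));print(n,x,np.round(e,4))
for n,a,z in[("floorFL",(137,508),.005),("floorFR",(552,427),.005),("floorRB",(512,230),.005),("stopBL",(58,97),.027),("stopBR",(250,58),.027),("knob",(393,304),.06),("catchC",(413,410),.05),("trayFL",(147,385),.029),("trayFR",(277,355),.029)]:
    print(n,onz(t,T(*a),z))
E
```

```text
trayFL [ 0.5144 -0.0398  0.0276] [0.0009 0.0009]
trayFR [ 0.5296 -0.1014  0.028 ] [0.0002 0.0002]
catchLF [ 0.4796 -0.1199  0.0485] [0.0004 0.0004]
catchLB [ 0.5053 -0.1156  0.0534] [0.0013 0.0013]
catchRB [ 0.5271 -0.2117  0.0487] [0.0001 0.0001]
catchRF [ 0.5053 -0.2166  0.0474] [0.0003 0.0003]
knob [ 0.5529 -0.1543  0.0569] [0.0008 0.0008]
floorFL [ 0.456  -0.0353  0.002 ] [0.0004 0.0004]
floorFR [ 0.5007 -0.2331  0.0032] [0.0014 0.0014]
floorFL [ 0.4562 -0.0353  0.005 ]
floorFR [ 0.4998 -0.234   0.005 ]
floorRB [ 0.5951 -0.2132  0.005 ]
stopBL [0.6507 0.0061 0.027 ]
stopBR [ 0.6716 -0.085   0.027 ]
knob [ 0.5512 -0.1549  0.06  ]
catchC [ 0.5037 -0.1653  0.05  ]
trayFL [ 0.5139 -0.0408  0.029 ]
trayFR [ 0.5294 -0.1016  0.029 ]
```

Consistent fit: heights match, dock yaw is about 0.22 rad, origin about (0.543, -0.066), and the tray is about 22 mm out. Moving over to the tray front with the fingers shut.

>>> jog_arm([
  [[1, -0.0305, -0.0285, 0, 0, 0, 0], [1, -0.0305, -0.0285, 0, 0, 0, 0], [1, -0.0305, -0.0285, 0, 0, 0, 0], [1, -0.0305, -0.0285, 0, 0, 0, 0], [1, -0.0305, -0.0285, 0, 0, 0, 0], [1, -0.0305, -0.0285, 0, 0, 0, 0], [1, -0.0305, -0.0285, 0, 0, 0, 0], [1, -0.0305, -0.0285, 0, 0, 0, 0]],
])

```text
time_s: 1.15
ee_pos: [0.3397, 0.2179, 0.3038]
tool_rot: [0.0, 0.173, 0.985, 0.0]
force: [0.4, 0.7, -0.1]
finger_gap: 0.002
gripper_force: 0.0
```

>>> jog_arm([
  [[1, -0.0305, -0.0285, 0, 0, 0, 0], [1, -0.0305, -0.0285, 0, 0, 0, 0], [1, -0.0305, -0.0285, 0, 0, 0, 0], [1, -0.0305, -0.0285, 0, 0, 0, 0], [1, -0.0305, -0.0285, 0, 0, 0, 0], [1, -0.0305, -0.0285, 0, 0, 0, 0], [1, -0.0305, -0.0285, 0, 0, 0, 0], [1, -0.0305, -0.0285, 0, 0, 0, 0]],
])

```text
time_s: 2.15
ee_pos: [0.4912, -0.0798, 0.3037]
tool_rot: [-0.0, 0.174, 0.985, 0.0]
force: [0.3, 0.7, 0.5]
finger_gap: 0.0
gripper_force: 0.0
```

>>> jog_arm([
  [[1, 0, 0, 0.03, 0, 0, -8.15], [1, 0, 0, 0.03, 0, 0, -8.15], [1, 0, 0, 0.03, 0, 0, -8.15], [1, 0, 0, 0.03, 0, 0, -8.15], [1, 0, 0, 0.01, 0, 0, 0], [1, 0, 0, 0, 0, 0, 0], [1, 0, 0, 0, 0, 0, 0], [1, 0, 0, 0, 0, 0, 0]],
])

```text
time_s: 3.15
ee_pos: [0.4912, -0.0785, 0.175]
tool_rot: [0.001, -0.109, 0.994, -0.0]
force: [0.1, 0.3, 0.4]
finger_gap: 0.001
gripper_force: 0.0
```

```bash
python3 - <<'E'
from h import *
o=get_obs();print({k:np.round(v,4).tolist() for k,v in o.items() if 'joint_e' not in k},finger_overhang() if callable(finger_overhang) else finger_overhang)
cv2.imwrite("pics/w1.png",read_camera("wrist")[:,:,::-1]);w=camera_info("wrist")
ex=np.array([.976,.218,0]);ey=np.array([-.218,.976,0]);O=np.array([.543,-.0662,0])
for n,x,y,z in[("trayF",-.022,0,.029),("knob",-.01,-.088,.06),("catch",-.06,-.088,.05),("trayFL",-.022,.034,.029),("trayFR",-.022,-.034,.029)]: print(n,proj(w,O+x*ex+y*ey+[0,0,z]))
E
```

```text
{'time_s': 3.15, 'joint_pos': [-0.1585, -0.05, -0.2116, 1.4075, 0.0, -0.3778], 'joint_velocities': [-0.0007, 0.0018, -0.0051, -0.003, -0.0009, -0.006], 'ee_pos': [0.4912, -0.0785, 0.175], 'tool_rot': [0.0008, -0.1094, 0.994, -0.0002], 'force': [0.0575, 0.3162, 0.4208], 'torque': [0.0035, -0.0177, 0.0036], 'gripper_force': 0.0, 'finger_gap': 0.0012} 0.0726
trayF [317.01139673 239.15106812]
knob [198.23331682 271.5981331 ]
catch [196.10203032 203.08165562]
trayFL [357.71397907 239.15904967]
trayFR [276.31503119 239.14308779]
```

View pics/w1.png

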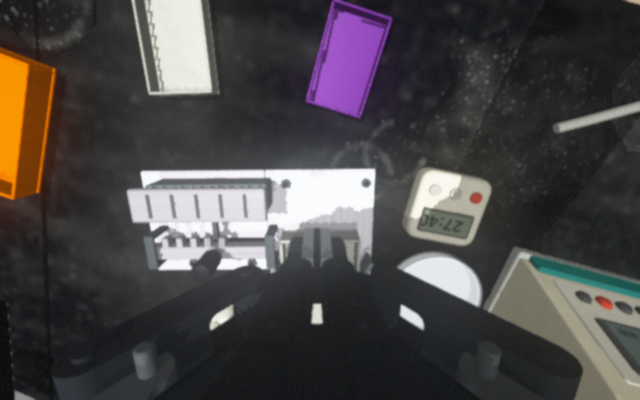

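The wrist view agrees with the estimate: the tray's front rim is at row ~237, columns 280–358, and the catch bar is centred near (199,205). I'll lower and start pushing.

>>> jog_arm([
  [[1, 0, 0.003, 0.02, 0, 0, 0], [1, 0, 0, 0.02, 0, 0, 0], [1, 0, 0, 0.02, 0, 0, 0], [1, 0, 0, 0.015, 0, 0, 0], [1, 0, 0, 0.01, 0, 0, 0], [1, 0, 0, 0, 0, 0, 0], [1, -0.007, 0, 0, 0, 0, 0], [1, -0.007, 0, 0, 0, 0, 0]],
])

```text
time_s: 4.2
ee_pos: [0.5047, -0.0724, 0.0896]
tool_rot: [0.001, -0.11, 0.994, -0.0]
force: [-1.0, -0.3, 0.2]
finger_gap: 0.0
gripper_force: 0.0
```

>>> jog_arm([
  [[1, -0.003, 0, 0, 0, 0, 0], [1, -0.003, 0, 0, 0, 0, 0], [1, -0.003, 0, 0, 0, 0, 0], [1, -0.003, 0, 0, 0, 0, 0], [1, -0.003, 0, 0, 0, 0, 0], [1, -0.003, 0, 0, 0, 0, 0], [1, -0.002, 0, 0, 0, 0, 0], [1, 0, 0, 0, 0, 0, 0]],
])

```text
time_s: 5.2
ee_pos: [0.5236, -0.068, 0.0889]
tool_rot: [0.0, -0.11, 0.994, 0.0]
force: [-0.6, -0.1, -0.3]
finger_gap: 0.001
gripper_force: 0.2
```

>>> jog_arm([
  [[1, -0.0015, 0, 0, 0, 0, 0], [1, -0.0015, 0, 0, 0, 0, 0], [1, -0.0015, 0, 0, 0, 0, 0], [1, -0.0015, 0, 0, 0, 0, 0], [1, -0.001, 0, 0, 0, 0, 0], [1, -0.001, 0, 0, 0, 0, 0], [1, 0, 0, 0, 0, 0, 0], [1, 0, 0, 0, 0, 0, 0]],
])

```text
time_s: 6.2
ee_pos: [0.5312, -0.0663, 0.0889]
tool_rot: [0.0, -0.11, 0.994, 0.0]
force: [-0.3, 0.3, -0.5]
finger_gap: 0.001
gripper_force: 0.3
```

```bash
python3 - <<'E'
from h import *
a=[read_camera("top")[130:240,260:380,::-1],read_camera("scene")[165:265,205:325,::-1]]
a=[cv2.resize(np.ascontiguousarray(i),(400,366),interpolation=2) for i in a]
cv2.imwrite("pics/p2.png",np.hstack(a))
E
```

```text
(no output)
```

View pics/p2.png

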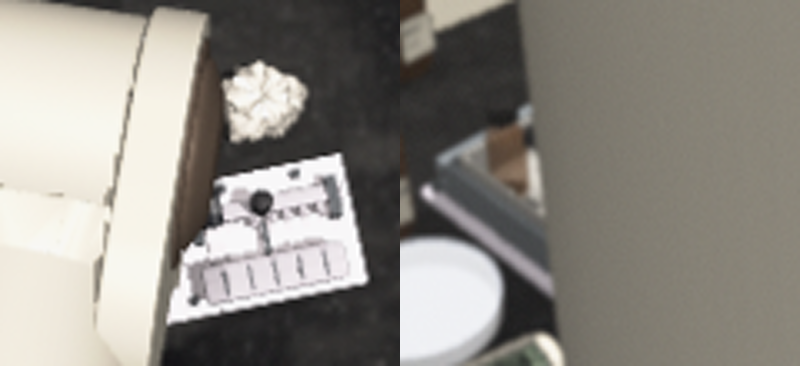

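The arm hides the tray in both views; the brown vial still stands. I'll push on by force.

>>> jog_arm([
  [[1, -0.001, 0, 0, 0, 0, 0], [1, -0.001, 0, 0, 0, 0, 0], [1, -0.001, 0, 0, 0, 0, 0], [1, 0, 0, 0, 0, 0, 0], [1, 0, 0, 0, 0, 0, 0], [1, 0, 0, 0, 0, 0, 0], [1, 0, 0, 0, 0, 0, 0], [1, 0, 0, 0, 0, 0, 0]],
])

```text
time_s: 7.3
ee_pos: [0.5341, -0.0656, 0.0889]
tool_rot: [0.0, -0.11, 0.994, 0.0]
force: [-0.5, -0.9, 0.6]
finger_gap: -0.002
gripper_force: 0.1
```

>>> jog_arm([
  [[1, -0.001, 0, 0, 0, 0, 0], [1, -0.001, 0, 0, 0, 0, 0], [1, -0.0005, 0, 0, 0, 0, 0], [1, -0.0005, 0, 0, 0, 0, 0], [1, 0, 0, 0, 0, 0, 0], [1, 0, 0, 0, 0, 0, 0], [1, 0, 0, 0, 0, 0, 0], [1, 0, 0, 0, 0, 0, 0]],
])

```text
time_s: 8.3
ee_pos: [0.535, -0.0654, 0.0889]
tool_rot: [-0.002, -0.11, 0.994, -0.0]
force: [-13.1, -3.7, 8.8]
finger_gap: 0.003
gripper_force: 7.1
```

Force rose to 13.6 N, so the tray is against the back stop. I'll back off, lift, turn 90° and set the finger spacing.

>>> jog_arm([
  [[1, 0.005, 0, 0, 0, 0, 0], [1, 0.01, 0, 0, 0, 0, 0], [1, 0.015, 0, 0, 0, 0, 0], [1, 0.01, 0, 0, 0, 0, 0], [1, 0, 0, -0.025, 0, 0, 0], [1, 0, 0, -0.025, 0, 0, 0], [1, 0, 0, -0.025, 0, 0, 0], [1, 0, 0, -0.01, 0, 0, 0]],
])

```text
time_s: 9.3
ee_pos: [0.498, -0.0739, 0.1754]
tool_rot: [0.001, -0.11, 0.994, -0.0]
force: [-0.4, -0.1, 0.8]
finger_gap: 0.001
gripper_force: 0.0
```

>>> jog_arm([
  [[0.165, 0, 0, 0, 0, 0, 10], [0.165, 0, 0, 0, 0, 0, 10], [0.165, 0, 0, 0, 0, 0, 10], [0.165, 0, 0, 0, 0, 0, 10], [0.165, 0, 0, 0, 0, 0, 10], [0.165, 0, 0, 0, 0, 0, 10], [0.165, 0, 0, 0, 0, 0, 10], [0.165, 0, 0, 0, 0, 0, 10]],
])

```text
time_s: 10.3
ee_pos: [0.4975, -0.0738, 0.1731]
tool_rot: [-0.0, 0.557, 0.83, -0.0]
force: [0.2, -0.1, -1.1]
finger_gap: 0.417
gripper_force: 0.0
```

>>> jog_arm([
  [[0.165, 0, 0, 0, 0, 0, 10], [0.165, -0.02, 0.003, 0, 0, 0, 0], [0.165, -0.025, 0.003, 0, 0, 0, 0], [0.165, -0.025, 0.003, 0, 0, 0, 0], [0.165, -0.025, 0.003, 0, 0, 0, 0], [0.165, -0.0235, 0.0015, 0, 0, 0, 0], [0.165, 0, 0, 0, 0, 0, 0], [0.165, 0, 0, 0, 0, 0, 0]],
])

```text
time_s: 11.3
ee_pos: [0.5368, -0.1866, 0.1737]
tool_rot: [-0.0, 0.625, 0.781, -0.0]
force: [-0.1, 0.7, -0.3]
finger_gap: 0.419
gripper_force: 0.0
```

```bash
python3 - <<'E'
from h import *
o=get_obs();print({k:np.round(v,4).tolist() for k,v in o.items() if 'joint_e' not in k},finger_overhang() if callable(finger_overhang) else finger_overhang)
i=read_camera("wrist")[:,:,::-1];w=camera_info("wrist");cv2.imwrite("pics/w3.png",i)
j=read_camera("top")[120:240,250:380,::-1];cv2.imwrite("pics/t3.png",j)
j=cv2.resize(np.ascontiguousarray(j),None,fx=2,fy=2,interpolation=2)
c=np.zeros((640,640,3),np.uint8);c[:400]=i;c[400:,:260]=j
cv2.imwrite("pics/p3.png",c[:600])
ex=np.array([.976,.218,0]);ey=np.array([-.218,.976,0]);O=np.array([.543,-.0662,0]);d=o["ee_pos"]-O;print("dock",d@ex,d@ey)
for n,x,y,z in[("trayF",0,0,.029),("knob",-.01,-.088,.06),("catch",-.06,-.088,.05),("catchRF",-.073,-.138,.05)]: print(n,proj(w,O+x*ex+y*ey+[0,0,z]))
E
```

```text
{'time_s': 11.3, 'joint_pos': [-0.3345, 0.1206, -0.0386, 1.4121, 0.0002, 1.016], 'joint_velocities': [0.0138, -0.0118, -0.0078, -0.0009, -0.0007, 0.0033], 'ee_pos': [0.5368, -0.1866, 0.1737], 'tool_rot': [-0.0003, 0.6251, 0.7806, -0.0], 'force': [-0.1072, 0.6958, -0.3202], 'torque': [0.04, 0.0351, 0.0748], 'gripper_force': 0.0, 'finger_gap': 0.4193} 0.0726
dock -0.032266932561380655 -0.11611971894053658
trayF [362.98301741  45.22965987]
knob [349.58806459 178.75268423]
catch [277.00652375 175.70965756]
catchRF [262.09979482 241.05254136]
```

View pics/p3.png

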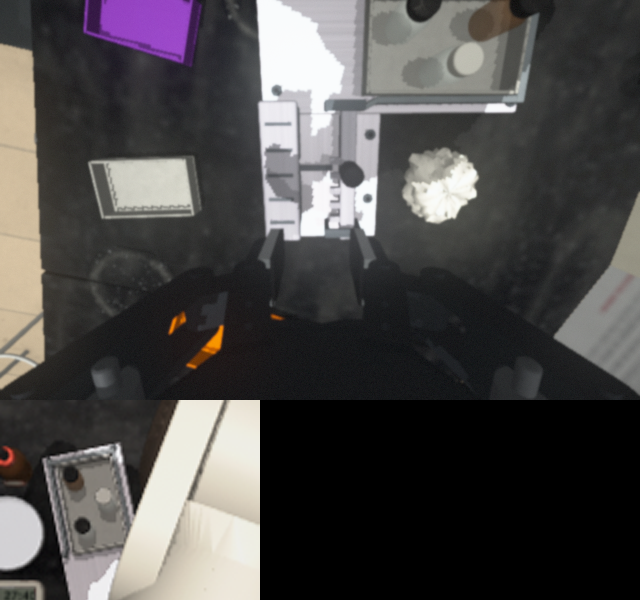

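The wrist view shows the catch bar centred near (280,170) and the knob at (351,175), within 2 mm of the predictions. The tray's front edge is at column 363, exactly its home line, and the vials stand. Descending onto the catch.

>>> jog_arm([
  [[0.165, 0, 0, 0.015, 0, 0, 0], [0.165, 0, 0, 0.015, 0, 0, 0], [0.165, 0, 0, 0.012, 0, 0, 0], [0.165, 0, 0, 0.004, 0, 0, 0], [0.165, 0, 0, 0.002, 0, 0, 0], [0.165, 0, 0, 0.002, 0, 0, 0], [0.165, 0, 0, 0, 0, 0, 0], [0.165, 0, 0, 0, 0, 0, 0]],
])

```text
time_s: 12.4
ee_pos: [0.5371, -0.1865, 0.1242]
tool_rot: [0.0, 0.625, 0.781, 0.0]
force: [0.2, -0.0, 0.5]
finger_gap: 0.416
gripper_force: 0.0
```

>>> jog_arm([
  [[0.165, 0, 0, 0.001, 0, 0, 0], [0.165, 0, 0, 0.001, 0, 0, 0], [0.165, 0, 0, 0.001, 0, 0, 0], [0.165, 0, 0, 0.001, 0, 0, 0], [0.165, 0, 0, 0, 0, 0, 0], [0.165, 0, 0, 0, 0, 0, 0], [0.165, 0, 0, 0, 0, 0, 0], [0.165, 0, 0, 0, 0, 0, 0]],
])

```text
time_s: 13.4
ee_pos: [0.537, -0.1865, 0.1199]
tool_rot: [0.0, 0.625, 0.781, 0.0]
force: [-0.7, 0.7, 2.2]
finger_gap: 0.419
gripper_force: 1.3
```

>>> jog_arm([
  [[0.165, 0, 0, 0.001, 0, 0, 0], [0.165, 0, 0, 0.001, 0, 0, 0], [0.165, 0, 0, 0.001, 0, 0, 0], [0.165, 0, 0, 0.001, 0, 0, 0], [0.165, 0, 0, 0, 0, 0, 0], [0.165, 0, 0, 0, 0, 0, 0], [0.165, 0, 0, 0, 0, 0, 0], [0.165, 0, 0, 0, 0, 0, 0]],
])

```text
time_s: 14.4
ee_pos: [0.537, -0.1865, 0.1159]
tool_rot: [0.0, 0.625, 0.781, -0.0]
force: [-0.8, 0.5, 3.1]
finger_gap: 0.417
gripper_force: 2.0
```

>>> jog_arm([
  [[0.165, 0, 0, 0.001, 0, 0, 0], [0.165, 0, 0, 0.001, 0, 0, 0], [0.165, 0, 0, 0.001, 0, 0, 0], [0.165, 0, 0, 0.001, 0, 0, 0], [0.165, 0, 0, 0, 0, 0, 0], [0.165, 0, 0, 0, 0, 0, 0], [0.165, 0, 0, 0, 0, 0, 0], [0.165, 0, 0, 0, 0, 0, 0]],
])

```text
time_s: 15.4
ee_pos: [0.537, -0.1865, 0.112]
tool_rot: [0.0, 0.625, 0.781, 0.0]
force: [-0.9, -0.0, 5.1]
finger_gap: 0.425
gripper_force: 2.6
```

>>> jog_arm([
  [[0.165, 0, 0, 0.001, 0, 0, 0], [0.165, 0, 0, 0.0005, 0, 0, 0], [0.165, 0, 0, 0, 0, 0, 0], [0.165, 0, 0, 0, 0, 0, 0], [0.165, 0, 0, 0, 0, 0, 0], [0.165, 0, 0, 0, 0, 0, 0], [0.165, 0, 0, 0, 0, 0, 0], [0.165, 0, 0, 0, 0, 0, 0]],
])

```text
time_s: 16.4
ee_pos: [0.537, -0.1865, 0.1105]
tool_rot: [0.0, 0.625, 0.781, 0.0]
force: [-1.1, 0.8, 5.6]
finger_gap: 0.414
gripper_force: 2.8
```

The catch is about 10 mm down (5.6 N). Now pushing the knob towards +y (tool x).

>>> jog_arm([
  [[0.165, 0.003, 0, 0, 0, 0, 0], [0.165, 0.003, 0, 0, 0, 0, 0], [0.165, 0.002, 0, 0, 0, 0, 0], [0.165, 0.002, 0, 0, 0, 0, 0], [0.165, 0.002, 0, 0, 0, 0, 0], [0.165, 0.002, 0, 0, 0, 0, 0], [0.165, 0.002, 0, 0, 0, 0, 0], [0.165, 0.002, 0, 0, 0, 0, 0]],
])

```text
time_s: 17.4
ee_pos: [0.5336, -0.1699, 0.1109]
tool_rot: [0.001, 0.625, 0.78, -0.0]
force: [0.4, -6.0, 5.3]
finger_gap: 0.418
gripper_force: 3.6
```

>>> jog_arm([
  [[0.165, 0.002, 0, 0.0005, 0, 0, 0], [0.165, 0.002, 0, 0, 0, 0, 0], [0.165, 0.002, 0, 0, 0, 0, 0], [0.165, 0, 0, 0, 0, 0, 0], [0.165, 0, 0, 0, 0, 0, 0], [0.165, 0, 0, 0, 0, 0, 0], [0.165, 0, 0, 0, 0, 0, 0], [0.165, 0, 0, 0, 0, 0, 0]],
])

```text
time_s: 18.4
ee_pos: [0.5323, -0.1638, 0.1105]
tool_rot: [0.001, 0.625, 0.78, -0.0]
force: [-0.0, -4.5, 5.9]
finger_gap: 0.416
gripper_force: 3.2
```

The bolt is moving (full tracking, steady force).

>>> jog_arm([
  [[0.165, 0.002, 0, 0, 0, 0, 0], [0.165, 0.002, 0, 0, 0, 0, 0], [0.165, 0.002, 0, 0, 0, 0, 0], [0.165, 0.002, 0, 0, 0, 0, 0], [0.165, 0.002, 0, 0, 0, 0, 0], [0.165, 0.002, 0, 0, 0, 0, 0], [0.165, 0.002, 0, 0, 0, 0, 0], [0.165, 0.002, 0, 0, 0, 0, 0]],
])

```text
time_s: 19.4
ee_pos: [0.5288, -0.1484, 0.1105]
tool_rot: [0.001, 0.625, 0.78, -0.0]
force: [0.1, -5.4, 5.6]
finger_gap: 0.42
gripper_force: 3.7
```

>>> jog_arm([
  [[0.165, 0.001, 0, 0, 0, 0, 0], [0.165, 0.001, 0, 0, 0, 0, 0], [0.165, 0.001, 0, 0, 0, 0, 0], [0.165, 0.001, 0, 0, 0, 0, 0], [0.165, 0, 0, 0, 0, 0, 0], [0.165, 0, 0, 0, 0, 0, 0], [0.165, 0, 0, 0, 0, 0, 0], [0.165, 0, 0, 0, 0, 0, 0]],
])

```text
time_s: 20.4
ee_pos: [0.5278, -0.1444, 0.1105]
tool_rot: [0.001, 0.625, 0.78, -0.0]
force: [0.1, -4.8, 6.4]
finger_gap: 0.411
gripper_force: 3.4
```

>>> jog_arm([
  [[0.165, 0.001, 0, 0, 0, 0, 0], [0.165, 0.001, 0, 0, 0, 0, 0], [0.165, 0.001, 0, 0, 0, 0, 0], [0.165, 0, 0, 0, 0, 0, 0], [0.165, 0, 0, 0, 0, 0, 0], [0.165, 0, 0, 0, 0, 0, 0], [0.165, 0, 0, 0, 0, 0, 0], [0.165, 0, 0, 0, 0, 0, 0]],
])

```text
time_s: 21.4
ee_pos: [0.5272, -0.1417, 0.1105]
tool_rot: [0.001, 0.625, 0.78, -0.001]
force: [1.2, -6.5, 5.8]
finger_gap: 0.416
gripper_force: 4.8
```

>>> jog_arm([
  [[0.165, 0.001, 0, 0, 0, 0, 0], [0.165, 0.001, 0, 0, 0, 0, 0], [0.165, 0, 0, 0, 0, 0, 0], [0.165, 0, 0, 0, 0, 0, 0], [0.165, 0, 0, 0, 0, 0, 0], [0.165, 0, 0, 0, 0, 0, 0], [0.165, 0, 0, 0, 0, 0, 0], [0.165, 0, 0, 0, 0, 0, 0]],
])

```text
time_s: 22.4
ee_pos: [0.5271, -0.1412, 0.1106]
tool_rot: [0.003, 0.626, 0.78, -0.002]
force: [1.9, -15.7, 3.1]
finger_gap: 0.419
gripper_force: 9.5
```

Hard stop at the expected end of travel (15.7 N). I'll ease off, let the catch up and raise the arm.

>>> jog_arm([
  [[0.165, -0.001, 0, 0, 0, 0, 0], [0.165, 0, 0, -0.003, 0, 0, 0], [0.165, 0, 0, -0.004, 0, 0, 0], [0.165, 0, 0, -0.005, 0, 0, 0], [0.165, 0, 0, -0.01, 0, 0, 0], [0.165, 0, 0, -0.03, 0, 0, 0], [0.165, 0, 0, -0.03, 0, 0, 0], [0.165, 0, 0, -0.03, 0, 0, 0]],
])

```text
time_s: 23.4
ee_pos: [0.5263, -0.1396, 0.2221]
tool_rot: [-0.0, 0.625, 0.781, -0.0]
force: [1.4, -1.1, -1.1]
finger_gap: 0.421
gripper_force: 0.0
```

>>> jog_arm([
  [[0.165, -0.04, -0.03, -0.03, 0, 0, 0], [0.165, -0.04, -0.03, 0, 0, 0, 0], [0.165, -0.04, -0.03, 0, 0, 0, 0], [0.165, -0.04, -0.03, 0, 0, 0, 0], [0.165, -0.04, -0.03, 0, 0, 0, 0], [0.165, -0.02, 0, 0, 0, 0, 0], [0.165, 0, 0, 0, 0, 0, 0], [0.165, 0, 0, 0, 0, 0, 0]],
])

```text
time_s: 24.4
ee_pos: [0.4282, -0.3864, 0.2514]
tool_rot: [-0.001, 0.625, 0.781, 0.0]
force: [0.6, 0.0, 0.5]
finger_gap: 0.418
gripper_force: 0.0
```

```bash
python3 - <<'E'
from h import *
a=read_camera("top")[130:240,260:380,::-1];b=read_camera("scene")[165:275,205:370,::-1]
a=cv2.resize(np.ascontiguousarray(a),None,fx=2.8,fy=2.8,interpolation=2);b=cv2.resize(np.ascontiguousarray(b),None,fx=2.8,fy=2.8,interpolation=2)
cv2.imwrite("pics/p4.png",np.hstack([a,b]));print(get_obs()["ee_pos"])
t=camera_info("top");ex=np.array([.976,.218,0]);ey=np.array([-.218,.976,0]);O=np.array([.543,-.0662,0])
for y in(-.0865,-.0505):print((proj(t,O-.009*ex+y*ey+[0,0,.06])-[260,130])*2.8)
E
```

```text
[ 0.42835147 -0.38613975  0.25182464]
[216.17420219 166.77883976]
[172.73065533 175.39407295]
```

View pics/p4.png

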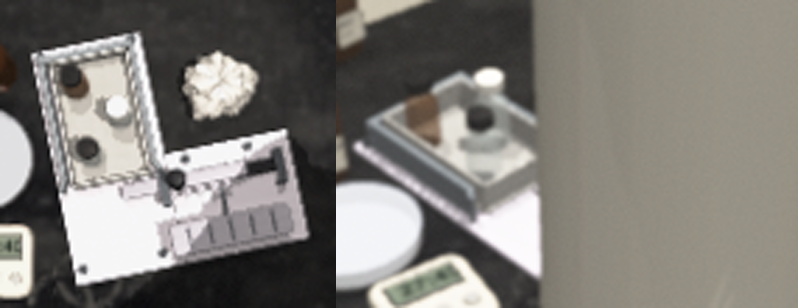

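The tray is home with all three vials standing. The knob moved from (220,170) to (175,179), about 36 mm, so the bolt lies fully across the tray front. The arm is clear.

```bash
python3 -c "
from station import *
print(job_done())"
```

```text
the job is handed in; nothing more can be done
None
```

I pushed the tray home against the back stop and drove the bolt fully across (about 36 mm) with the catch held down. I then let the catch go, though I never confirmed from a picture that it sprang back up. All three vials are standing, and the job is handed in at about 24 s with no verdict returned.

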